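# Time the pulley of the lens edger and lock it

### The job

Turn the timing pulley counter-clockwise (seen from above) by its raised hand rim until its white engraved mark faces the red pointer, then creep on, keeping hold of the rim, until the spring plunger clicks into the pulley's slot, which comes somewhere in the next 3 to 13 degrees. Feel for the click and stop there: do not force the pulley on against the plunger. Then let go, gently press the plunger's black cap down until it is fully home, and leave the other things on the bench where they lie.

Things in the scene. Friction and masses are not known exactly. Their poses are not given: they have to be found in the camera images.
- pulley_axis (a point): Point on the upright axis of the pulley, 82 mm above the worktop, level with the hand rim's top. The pulley: a flat aluminium wheel on a grey stand, with dark belt teeth; flange radius 82 mm, its top 60 mm above the worktop; hub radius 17 mm, 72 mm high. It turns with steady friction (4 to 6 N at the hand rim) and stays where it is left.
- grip_rim: Hand rim: upright steel ring fast on the pulley, radius 58 to 66 mm (8 mm thick), 60 to 82 mm above the worktop, top black with one white mark. Pinch it from above anywhere away from the pointer and the plunger. Origin on the axis at worktop height, z up, its +y points to the mark. It must turn 0.65 to 1.25 rad counter-clockwise.
- mark (a point): Outer end of the white mark on the hand rim's top: radius 66 mm, 82 mm above the worktop. The mark is 3.6 mm wide, runs across the top and 16 mm down the outside, and turns with the pulley. It was set by hand, a little early: the plunger meets the slot when the mark has gone 0.05 to 0.23 rad (3 to 13 degrees) past the pointer; how far is not known.
- pointer_tip (a point): Tip of the fixed red pointer, which points level at the pulley's axis; radius 70 mm, 82 mm above the worktop. Its post stands at radius 91 mm, 16 mm wide, 83 mm high. About the axis, seen from above, the pointer is 90 degrees counter-clockwise from the plunger.
- plunger_cap (a point): Centre of the top of the plunger's round black cap (26 mm across, 12 mm high), 74 mm from the pulley's axis on the side away from the robot; 123 mm above the worktop while the pin rides on the flange, 111 mm when home. Its upright pin (8 mm, round nose) slides in a grey bracket 98 mm high, which reaches out to radius 117 mm.
- plunger (a joint): Way of the plunger down, m: 0 riding on the flange; about 0.0065 once its spring has clicked it into the pulley's only slot (9.6 mm wide, at radius 74 mm), which locks the pulley to about 1 mm of play; 0.012 home on its stop. Past the click it must be pressed (2 to 5 N) and stays where it is left. Delicate: at most 14 N on the pin from the pulley, 25 N on the cap.
- loupe: A black watchmaker's loupe, 38 mm wide, 30 mm high; a bystander, not to be moved. Origin at the centre of its underside.
- tape_roll: A white roll of tape lying flat, 82 mm across, 14 mm high; a bystander, not to be moved. Origin at the centre of its underside.
- parts_box: A pale grey open parts box with eight compartments, 68x120x24 mm; a bystander, not to be moved. Origin at the centre of its underside.

How it is judged:
By the outcome, as a careful person would: the job done as asked, in the order asked, and still so for the second after the job is handed in, with the robot touching nothing.
It also fails if it takes over 54 s, if anything falls off the work surface, if the arm or the gripper's body presses on something with over 40 N, if the wrist force passes 120 N, or if a joint passes its speed limit or range.

### The arm

A 7-joint arm with a two-finger parallel gripper is mounted at the origin on a cart in front of the work surface, level with it; the furniture and walls round the work are solid. World frame = base frame: x ahead of the robot, y to its left, z up, the work surface at z = 0. Lengths are in mm, angles in rad, forces in N, time in s.
With the tool pointing down it reaches from about 400 to 900 mm from the base axis. Payload 5.5 kg.
Tool frame: the origin (TCP) lies midway between the tips of the shut fingers; the grasp point (between the pads) lies 19 mm behind it; x points along the fingers, y is the direction in which the jaws open and shut, and the axes are right-handed (so a half turn about x gives the same grasp; the last joint's range is limited). The gripper opens to 92 mm and grips with 3 to 60 N. Pads are 19 mm wide; open, the fingers measure 130 mm over their backs; the gripper's body (75 mm by 190 mm) begins 47 mm behind the grasp point.
Start: joints at [-0.875, 0.501, -0.427, 1.55, 0.221, 1.138, -0.21], TCP at [272.583, 590.083, 226.729] pointing down, gripper open.
Joint ranges: [-2.88, 2.88], [-0.31, 2.03], [-1.54, 1.56], [0.2, 2.42], [-1.41, 4.55], [0.19, 2.02], [-2.57, 2.57]. Speed limits (rad/s): [2.57, 2.57, 3.14, 3.14, 3.14, 3.14, 3.14].

### API

Orientations are given as a unit quaternion [x, y, z, w].
In Python, from bench import robot, imaging gives the robot as it stands.
- The arm moves only by the tool drive_tool, never from a script. Its argument "deltas" is a list of rows, each an object with "dp": the shift along the tool's x, y, z in mm, a list of three; "yaw": the turn about the tool's x in rad. In form: [{"dp": [tx, ty, tz], "yaw": yaw}, ...]. A call has 1 to 20 rows; each row shifts and turns the pose as measured when the row begins, along the tool's axes as they then stand; what a row does not reach is not made up. A row lasts 1/8 s, in which the tool goes at most 62.5 mm and 10.7 degrees, less where a joint would pass 70% of its speed; a pose out of reach is approached as far as the arm can. A call with a gripper value outside its range is refused whole. "jaw" is the finger opening in mm, from 0 to 91.8, set as the call begins (left out, the last holds). The fingers move at their own pace and stop on an object; "squeeze" is the grip in N (left out, the last holds). Time passes only in rows, so rows that do not move let the fingers close. It gives the time, the measured TCP pose, the force and the opening at its end, in the units of the state.
- robot.get_state(): the state, without advancing time (a new reading comes with each control period).
- imaging.camera(name): name is "side" or "top" or "wrist"; returns the picture (400x640x3 uint8, red, green, blue); there is no depth.
- imaging.calibration(name): a dict with "mtx" (3x3 intrinsics, pixels), "R" (3x3) and "t" (3): a world point X has camera coordinates R X + t; the wrist camera has in their place "hand_eye" (4x4, takes a point from camera to tool coordinates, whose origin is the TCP and whose axes are the tool frame's). Camera axes: x right, y down, z forward; pixel columns grow to the right and rows downward; lengths in mm; the calibration is good to about 2 mm. A picture is of the moment at which its call begins: read the wrist's pose just before it. calibration takes no time and is no camera call.
- robot.hand_in(): hands the job in, once; it reports no verdict.
The state is a dict: "time": time; "joint_pos": joint angles; "dq": joint speeds; "effort": joint torques, N m; "eef_pos": TCP position; "eef_rot": TCP orientation; "wrist_force": force on the tool from outside, world axes, zero at the start; "ft_torque": the same for the moment, N m; "opening": finger opening in mm.
Only numpy, scipy, OpenCV 4.12 (cv2) and the standard library are available. Lean on these libraries where they do the work, as an engineer would, in place of code of your own. Each camera call takes 0.05 s, during which the arm holds its last target. There are 200 camera calls.

## Working session

There is one attempt and no reset: what is moved stays moved. The work goes in short steps, Python scripts to look and compute and a tool call to move; the robot and the scene stay as the last step left them, time stands still between calls to the robot, and variables do not carry over. Pictures are saved under pics/ and viewed, about 8 in all and at most 12, crops included, and the job is handed in when it is done.

Besides the shell and the picture viewer there is one more tool, called after "Request:" as name(argument=value, ...), one argument or row to a line, values as JSON. drive_tool: Moves the arm, as the interface text tells. Its arguments: {"type":"object","properties":{"deltas":{"type":"array"},"jaw":{"type":"number"},"squeeze":{"type":"number"}},"required":["deltas"]}

```bash
mkdir -p pics; python3 - <<'E'
from bench import robot, imaging
import cv2,numpy as np
np.set_printoptions(precision=4,suppress=True)
print(robot.get_state())
a=imaging.camera("top");b=imaging.camera("side")
cv2.imwrite("pics/top0.png",a[:,:,::-1]);cv2.imwrite("pics/side0.png",b[:,:,::-1])
for n in("top","side","wrist"):print(n,imaging.calibration(n))
E
```

```text
{'time': 0.0, 'joint_pos': array([-0.8748,  0.5018, -0.4268,  1.5514,  0.2208,  1.1383, -0.2103]), 'dq': array([-0.0001, -0.0004,  0.0008,  0.0001, -0.0007, -0.0017,  0.0015]), 'effort': array([  0.0004, -56.6575,  -5.8164, -27.9114,  -0.0687,   0.0306,
         0.0002]), 'eef_pos': array([272.3437, 589.4317, 225.6897]), 'eef_rot': array([ 0.1511,  0.6908, -0.1524,  0.6905]), 'wrist_force': array([ 0.0707, -0.672 , -0.4669]), 'ft_torque': array([-0.0251, -0.0251,  0.0309]), 'opening': 91.64845682244616}
top {'mtx': array([[381.9586,   0.    , 326.0042],
       [  0.    , 381.9586, 200.4062],
       [  0.    ,   0.    ,   1.    ]]), 'R': array([[-0.0152, -0.9998, -0.0141],
       [-0.9977,  0.0161, -0.0665],
       [ 0.0668,  0.0131, -0.9977]]), 't': array([348.8094, 461.8534, 929.9883])}
side {'mtx': array([[397.4475,   0.    , 316.0236],
       [  0.    , 397.4475, 204.0993],
       [  0.    ,   0.    ,   1.    ]]), 'R': array([[ 0.9996, -0.0292, -0.0053],
       [-0.0194, -0.5057, -0.8625],
       [ 0.0225,  0.8622, -0.506 ]]), 't': array([-476.7322,  270.0634,  597.097 ])}
wrist {'mtx': array([[347.7066,   0.    , 317.724 ],
       [  0.    , 347.7066, 200.4596],
       [  0.    ,   0.    ,   1.    ]]), 'hand_eye': array([[  -0.0002,   -0.2998,    0.954 , -158.8541],
       [   1.    ,    0.0005,    0.0003,   -0.3241],
       [  -0.0006,    0.954 ,    0.2998,  -81.0968],
       [   0.    ,    0.    ,    0.    ,    1.    ]])}
```

View pics/top0.png

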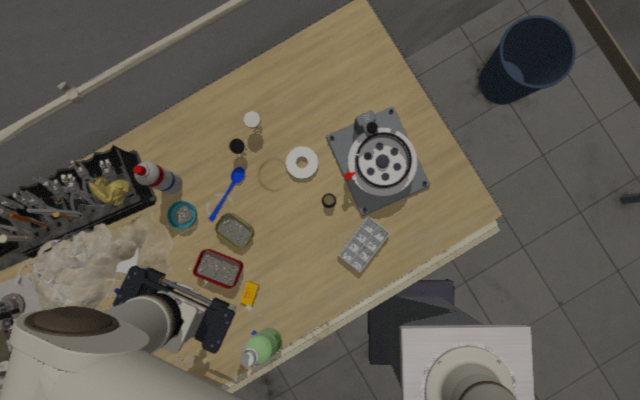

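View pics/side0.png

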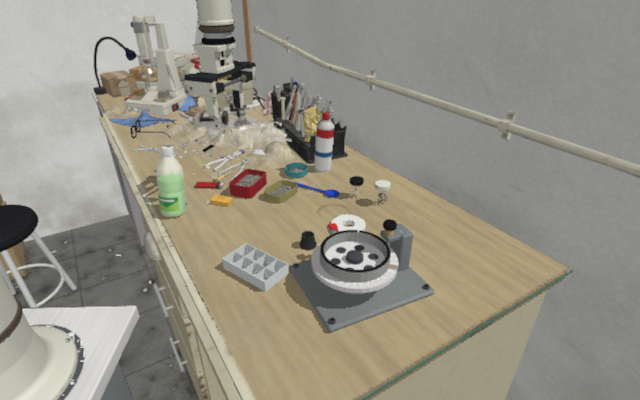

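The top view shows the pulley at about (383,160), the red pointer at (348,176) and the cap at (373,128). The loupe is at (329,201), the tape at (302,163) and the box at (364,244). The side view shows the cap at (389,226) and the rim at (355,250). Next I'll locate these by colour.

```bash
cat > h.py <<'E'
import numpy as np,cv2
from bench import robot,imaging
from scipy.spatial.transform import Rotation as Ro
np.set_printoptions(precision=3,suppress=True)
def cast(name,px,z,st=None):
    c=imaging.calibration(name);px=np.atleast_2d(np.array(px,float))
    d=np.c_[px,np.ones(len(px))]@np.linalg.inv(c["mtx"]).T
    if name=="wrist":
        T=np.eye(4);T[:3,:3]=Ro.from_quat(st["eef_rot"]).as_matrix();T[:3,3]=st["eef_pos"]
        T=T@c["hand_eye"];o=T[:3,3];d=d@T[:3,:3].T
    else: o=-c["R"].T@c["t"];d=d@c["R"]
    return o+d*((z-o[2])/d[:,2])[:,None]
def proj(name,X,st=None):
    c=imaging.calibration(name);X=np.atleast_2d(X)
    if name=="wrist":
        T=np.eye(4);T[:3,:3]=Ro.from_quat(st["eef_rot"]).as_matrix();T[:3,3]=st["eef_pos"]
        T=np.linalg.inv(T@c["hand_eye"]);p=X@T[:3,:3].T+T[:3,3]
    else:p=X@c["R"].T+c["t"]
    p=p@c["mtx"].T;return p[:,:2]/p[:,2:]
E
python3 - <<'E'
from h import *
a=cv2.imread("pics/top0.png")
cv2.imwrite("pics/topz.png",cv2.resize(a[95:225,310:440],None,fx=4.6,fy=4.6,interpolation=cv2.INTER_CUBIC))
r=(a[:,:,2]>150)&(a[:,:,1]<70)&(a[:,:,0]<70);ys,xs=np.nonzero(r);k=(xs>330)&(xs<370)&(ys>150)&(ys<190)
P=np.c_[xs,ys][k];print(len(P),P.mean(0),P[P[:,0].argmax()])
print("ptr",cast("top",[P.mean(0),P[P[:,0].argmax()]],82))
print("cap",cast("top",[373,128],123),"ax",cast("top",[383,160],82))
print("by",cast("top",[[329,201],[302,163]],15),cast("top",[364,244],12))
R=Ro.from_quat(robot.get_state()["eef_rot"]).as_matrix();print(R)
E
```

```text
39 [348.923 174.846] [354 173]
ptr [[521.567 286.594  82.   ]
 [525.681 274.734  82.   ]]
cap [[620.326 232.918 123.   ]] ax [[554.954 206.782  82.   ]]
by [[465.843 334.147  15.   ]
 [562.41  400.344  15.   ]] [[358.027 249.24   12.   ]]
[[-0.001  0.419  0.908]
 [-0.002  0.908 -0.419]
 [-1.    -0.002 -0.   ]]
```

View pics/topz.png

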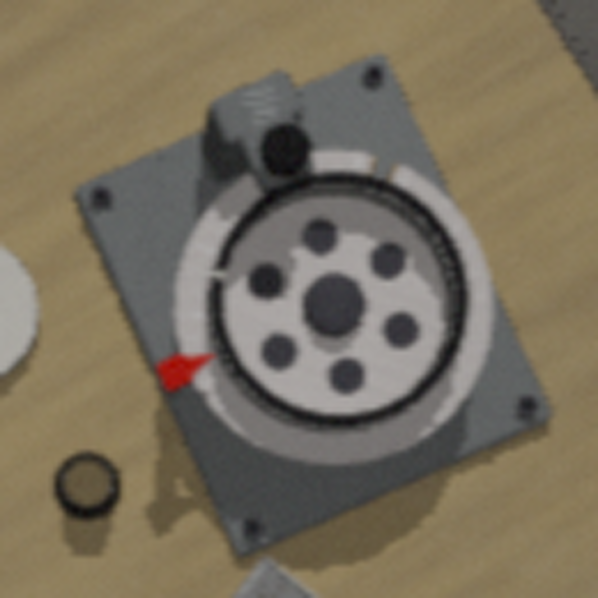

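Axis is near (555,207), the mark is about 35° clockwise of the pointer, and the slot notch is visible just clockwise of the plunger. I'll move to a hover above the robot side of the rim, with the jaws radial at about 202°.

Request:
drive_tool(
  deltas=[
    {"dp": [0,-27,38],"yaw": 0},
    {"dp": [0,-27,38],"yaw": 0},
    {"dp": [0,-27,38],"yaw": 0},
    {"dp": [0,-27,38],"yaw": 0},
    {"dp": [0,-27,38],"yaw": 0},
    {"dp": [0,-27,38],"yaw": 0},
    {"dp": [0,-27,38],"yaw": 0},
    {"dp": [0,-27,38],"yaw": 0},
    {"dp": [0,-27,38],"yaw": 0},
    {"dp": [0,-27,38],"yaw": 0},
    {"dp": [0,0,0],"yaw": 0.15},
    {"dp": [0,0,0],"yaw": 0.15},
    {"dp": [0,0,0],"yaw": 0.15},
    {"dp": [0,0,0],"yaw": 0.15},
    {"dp": [0,0,0],"yaw": 0.15},
    {"dp": [0,0,0],"yaw": 0},
  ],
  jaw=44,
  squeeze=8,
)

```text
time: 2.1
eef_pos: [507.3, 167.6, 218.6]
eef_rot: [0.397, 0.584, -0.406, 0.58]
wrist_force: [0.1, 0.6, -0.2]
opening: 44.0
```

```bash
python3 - <<'E'
from h import *
st=robot.get_state();w=imaging.camera("wrist")
import pickle;pickle.dump(st,open("st1.pkl","wb"))
cv2.imwrite("pics/w1raw.png",w[:,:,::-1]);cv2.imwrite("pics/w1.png",cv2.resize(w[:,:,::-1],(800,500),interpolation=cv2.INTER_CUBIC))
print(st["time"],st["eef_pos"],Ro.from_quat(st["eef_rot"]).as_matrix(),st["joint_pos"],st["wrist_force"],st["opening"])
E
```

```text
2.1 [507.338 167.614 218.586] [[-0.012  0.934  0.356]
 [-0.008  0.356 -0.935]
 [-1.    -0.014  0.003]] [-0.251  0.285 -0.143  1.846  0.05   1.028 -0.051] [ 0.124  0.615 -0.247] 43.97288153335322
```

View pics/w1.png

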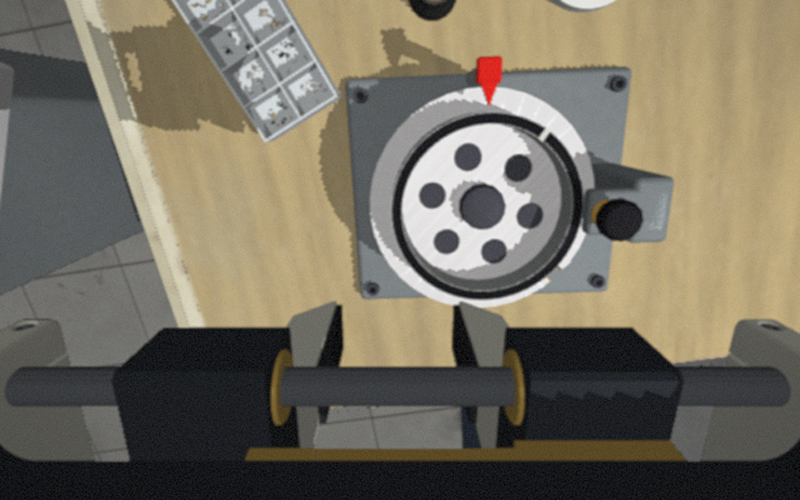

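Wrist view, in 800x500 pixels: ring centre about (488,205), pointer tip (490,104), mark from (540,140) to (550,127), cap (620,219). Next I'll fit a circle to the black ring top on the z=82 plane.

```bash
python3 - <<'E'
from h import *
import pickle
from scipy.optimize import least_squares
st=pickle.load(open("st1.pkl","rb"));w=cv2.imread("pics/w1raw.png")
ys,xs=np.nonzero((w.max(2)<50)&(np.arange(400)[:,None]<242));X=cast("wrist",np.c_[xs,ys],82,st)[:,:2]
c=cast("wrist",[488/1.25,205/1.25],82,st)[0,:2]
for i in range(8):
    r=np.hypot(*(X-c).T);k=abs(r-63)<(12 if i<3 else 6)
    s=least_squares(lambda p:np.hypot(*(X[k]-p).T)-62,c,loss="soft_l1");c=s.x
print("axis",c,k.sum(),np.histogram(r,np.arange(48,80,2)))
r_=lambda p:(np.degrees(np.arctan2(p[1]-c[1],p[0]-c[0])),np.hypot(*(p-c)))
m=(w[:,:,2]>150)&(w[:,:,1]<70)&(w[:,:,0]<70);ys,xs=np.nonzero(m);P=np.c_[xs,ys]
print("ptr",r_(cast("wrist",P.mean(0),82,st)[0,:2]),r_(cast("wrist",P[P[:,1].argmax()],82,st)[0,:2]))
cap=cast("wrist",[620/1.25,219/1.25],123,st)[0,:2];print("cap",cap,r_(cap))
# mark: bright pixels in ring band away from slop
g=w.min(2);ys,xs=np.mgrid[0:242,0:640];Q=cast("wrist",np.c_[xs.ravel(),ys.ravel()],82,st)[:,:2]
r=np.hypot(*(Q-c).T);th=np.degrees(np.arctan2(*(Q-c).T[::-1]));v=g[:242].ravel()
k=(abs(r-62)<2.5)
for a in range(40,120,2):
    kk=k&(abs(th-a)<1.0);print(a,int(v[kk].max()),end="; ")
# slot on flange z=60, radius 70..79
Q=cast("wrist",np.c_[xs.ravel(),ys.ravel()],60,st)[:,:2];r=np.hypot(*(Q-c).T);th=np.degrees(np.arctan2(*(Q-c).T[::-1]))
print()
for a in range(-60,20,2):
    kk=(abs(r-74)<3)&(abs(th-a)<1.0);print(a,int(np.median(v[kk])),end="; ")
cw=cv2.imread("pics/top0.png")
print("top axis",cast("top",[384.3,159.3],82),"top cap",cast("top",[372,127.6],123))
E
```

```text
axis [557.246 204.084] 2228 (array([   0,    0,    0,    0,    0,   47,  933, 1053,  195,    0,    0,
          0,    0,    1,   27]), array([48, 50, 52, 54, 56, 58, 60, 62, 64, 66, 68, 70, 72, 74, 76, 78]))
ptr (np.float64(113.39938226674212), np.float64(88.71484511851573)) (np.float64(113.74218615435815), np.float64(72.98780469834121))
cap [622.591 234.149] (np.float64(24.706600921172807), np.float64(71.92924482397008))
40 45; 42 46; 44 42; 46 45; 48 56; 50 48; 52 53; 54 64; 56 61; 58 56; 60 58; 62 46; 64 48; 66 54; 68 61; 70 60; 72 66; 74 102; 76 213; 78 215; 80 137; 82 54; 84 67; 86 64; 88 59; 90 51; 92 66; 94 51; 96 51; 98 53; 100 43; 102 53; 104 63; 106 38; 108 44; 110 59; 112 51; 114 46; 116 42; 118 71; 
-60 33; -58 40; -56 30; -54 31; -52 34; -50 31; -48 30; -46 33; -44 33; -42 32; -40 34; -38 32; -36 37; -34 32; -32 32; -30 38; -28 35; -26 34; -24 35; -22 35; -20 34; -18 34; -16 36; -14 36; -12 35; -10 32; -8 34; -6 39; -4 33; -2 36; 0 35; 2 39; 4 38; 6 36; 8 52; 10 25; 12 29; 14 49; 16 31; 18 25; top axis [[556.543 203.725  82.   ]] top cap [[621.274 235.123 123.   ]]
```

Request:
drive_tool(
  deltas=[
    {"dp": [0,0,-16.5],"yaw": 0},
    {"dp": [22,0,0],"yaw": 0},
    {"dp": [22,0,0],"yaw": 0},
    {"dp": [22,0,0],"yaw": 0},
    {"dp": [22,0,0],"yaw": 0},
    {"dp": [22,0,0],"yaw": 0},
    {"dp": [0,0,0],"yaw": 0},
  ],
  jaw=30,
)

```text
time: 3.02
eef_pos: [496.8, 192.1, 106.1]
eef_rot: [0.392, 0.59, -0.398, 0.583]
wrist_force: [0.2, -0.2, 0.0]
opening: 29.7
```

```bash
python3 - <<'E'
from h import *
c=np.array([557.2,204.1]);s=cast("top",[[393,132.4],[356.7,172.2]],60)[0,:2]-c
print("slot",np.degrees(np.arctan2(s[1],s[0])),np.hypot(*s))
st=robot.get_state();R=Ro.from_quat(st["eef_rot"]).as_matrix();y=R[:,1]
d=st["eef_pos"][:2]-c;print(st["eef_pos"],np.hypot(*d),np.degrees(np.arctan2(d[1],d[0])),np.degrees(np.arctan2(y[1],y[0])),R)
E
```

```text
slot -20.938963196807464 72.54718635248152
[496.768 192.122 106.055] 61.60801680090777 -168.789369717798 22.11121784250776 [[-0.013  0.926  0.376]
 [-0.003  0.376 -0.926]
 [-1.    -0.013 -0.002]]
```

Request:
drive_tool(
  deltas=[
    {"dp": [10,-1,9],"yaw": 0},
    {"dp": [16,0,0],"yaw": 0},
    {"dp": [10,0,0],"yaw": 0},
    {"dp": [0,0,0],"yaw": 0},
  ],
)

```text
time: 3.52
eef_pos: [500.0, 184.1, 69.5]
eef_rot: [0.392, 0.59, -0.397, 0.584]
wrist_force: [0.1, -0.8, 0.6]
opening: 30.1
```

```bash
cat > s.py <<'E'
from h import *
c=np.array([557.2,204.1])
st=robot.get_state();R=Ro.from_quat(st["eef_rot"]).as_matrix();y=R[:,1]
d=st["eef_pos"][:2]-c;r=np.hypot(*d);t=np.arctan2(d[1],d[0])
f=st["wrist_force"]
print("t",st["time"],"pos",st["eef_pos"],"r",r,"th",np.degrees(t)%360,"jaw",np.degrees(np.arctan2(y[1],y[0]))%180+180,"open",st["opening"],"Frad",f[:2]@d/r,"Ftan",f[1]*np.cos(t)-f[0]*np.sin(t),"Fz",f[2],"Mz",st["ft_torque"][2],"tilt",R[:2,0])
E
python3 s.py
```

```text
t 3.525 pos [500.012 184.103  69.536] r 60.58284481797754 th 199.2729979300802 jaw 202.21667926642007 open 30.05870729105873 Frad 0.19443028886154193 Ftan 0.7324049147817038 Fz 0.594920099992774 Mz -0.006102159984246767 tilt [-0.01  -0.001]
```

Request:
drive_tool(
  deltas=[
    {"dp": [4,-1,3],"yaw": 0},
    {"dp": [0,0,0],"yaw": 0},
  ],
)

```text
time: 3.78
eef_pos: [500.6, 180.9, 65.6]
eef_rot: [0.392, 0.59, -0.396, 0.584]
wrist_force: [-0.0, 0.5, 0.5]
opening: 29.9
```

Request:
drive_tool(
  deltas=[
    {"dp": [0,0,0],"yaw": 0},
    {"dp": [0,0,0],"yaw": 0},
    {"dp": [0,0,0],"yaw": 0},
    {"dp": [0,0,0],"yaw": 0},
  ],
  jaw=0,
  squeeze=9,
)

```text
time: 4.28
eef_pos: [499.8, 180.7, 66.2]
eef_rot: [0.392, 0.59, -0.397, 0.584]
wrist_force: [-0.4, -0.0, -0.4]
opening: 8.3
```

```bash
python3 s.py
```

```text
t 4.275 pos [499.792 180.663  66.202] r 62.008218108198285 th 202.20785312303093 jaw 202.2384509914549 open 8.322443311476153 Frad 0.3550669424333036 Ftan -0.12401450552814608 Fz -0.3774964356753229 Mz 0.026761069258275753 tilt [-0.011 -0.001]
```

Request:
drive_tool(
  deltas=[
    {"dp": [0,0.1,3.1],"yaw": -0.05},
    {"dp": [0,0.1,3.1],"yaw": -0.05},
    {"dp": [0,0.1,3.1],"yaw": -0.05},
    {"dp": [0,0.1,3.1],"yaw": -0.05},
  ],
)

```text
time: 4.78
eef_pos: [503.0, 174.7, 66.0]
eef_rot: [0.33, 0.63, -0.332, 0.62]
wrist_force: [-3.3, 0.8, 2.2]
opening: 9.5
```

```bash
python3 s.py
```

```text
t 4.775 pos [503.016 174.67   66.04 ] r 61.660677308553666 th 208.5084979917298 jaw 214.20005229718578 open 9.537902577729911 Frad 2.556794060911956 Ftan -2.2934429536634444 Fz 2.1773286157023812 Mz -0.1658046856372002 tilt [-0.014  0.003]
```

Request:
drive_tool(
  deltas=[
    {"dp": [0,0,5],"yaw": 0},
    {"dp": [0,0,4],"yaw": 0},
  ],
)

```text
time: 5.03
eef_pos: [506.0, 169.4, 66.0]
eef_rot: [0.33, 0.631, -0.332, 0.619]
wrist_force: [-5.2, 3.9, 2.9]
opening: 8.0
```

```bash
python3 s.py; python3 - <<'E'
from h import *
w=imaging.camera("wrist")[:,:,::-1];a=imaging.camera("top")[95:225,310:440,::-1]
cv2.imwrite("pics/g1.png",np.hstack([w,cv2.copyMakeBorder(a,0,270,0,0,cv2.BORDER_CONSTANT)]))
E
```

```text
t 5.025 pos [505.957 169.386  65.95 ] r 61.89444238188643 th 214.11522790761128 jaw 214.22485997017716 open 7.987362535996133 Frad 2.091649495409119 Ftan -6.132424753559384 Fz 2.9441026534622807 Mz 0.04303852392533143 tilt [-0.017  0.005]
```

View pics/g1.png

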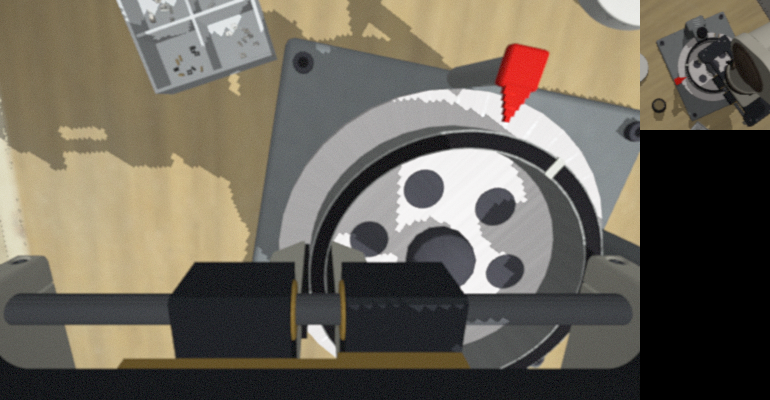

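The wrist view shows the pinch holding: mark at (556,168), pointer tip at (507,120). I'll add a mark-angle reading to the status script.

```bash
cat >> s.py <<'E'
w=imaging.camera("wrist");ys,xs=np.mgrid[0:240,0:640]
Q=cast("wrist",np.c_[xs.ravel(),ys.ravel()],82,st)[:,:2]-c
q=np.hypot(*Q.T);a=np.degrees(np.arctan2(Q[:,1],Q[:,0]));v=w[:240].min(2).ravel()
m=(abs(q-62)<2)&(a>60)&(a<140)
if m.any():
    k=m&(v>140);print("mark",a[k].mean() if k.any() else None,a[k].std(),k.sum())
P=(w[:,:,0]>150)&(w[:,:,1]<80)&(w[:,:,2]<80)
if P.any():
    yy,xx=np.nonzero(P);p=cast("wrist",np.c_[xx,yy],82,st)[:,:2]-c
    o=p[np.hypot(*p.T).argsort()[:8]].mean(0);print("ptr tip",np.degrees(np.arctan2(o[1],o[0])),np.hypot(*o))
E
python3 s.py
```

```text
t 5.125 pos [506.195 169.058  65.959] r 61.882373883792326 th 214.49018479727002 jaw 214.22215760927054 open 8.51863279041955 Frad 2.8794878484916206 Ftan -5.111617783825688 Fz 2.2516138248931314 Mz 0.10795498824361542 tilt [-0.017  0.005]
mark 88.3769730499981 1.070631990570346 92
ptr tip 112.99342976920816 71.24392433821991
```

Request:
drive_tool(
  deltas=[
    {"dp": [0,0.1,4.8],"yaw": -0.05},
    {"dp": [0,0.1,4.8],"yaw": -0.05},
    {"dp": [0,0.1,4.8],"yaw": -0.05},
    {"dp": [0,0.1,4.8],"yaw": -0.05},
  ],
)

```text
time: 5.68
eef_pos: [514.0, 159.9, 65.9]
eef_rot: [0.264, 0.665, -0.264, 0.647]
wrist_force: [-5.6, 4.6, 5.0]
opening: 8.5
```

```bash
python3 s.py
```

```text
t 5.675 pos [513.956 159.92   65.852] r 61.82179453488906 th 225.61374005436332 jaw 226.2010566529528 open 8.545010142602914 Frad 0.6402151019558407 Ftan -7.271132927562119 Fz 5.048687831081358 Mz -0.04391095667941733 tilt [-0.023  0.009]
mark 99.40012691434737 1.0752930001074121 90
ptr tip 112.95082359574035 71.07340463442466
```

Request:
drive_tool(
  deltas=[
    {"dp": [-0.4,0.1,4.8],"yaw": -0.05},
    {"dp": [-0.4,0.1,4.8],"yaw": -0.05},
    {"dp": [-0.4,0.1,4.8],"yaw": -0.05},
    {"dp": [-0.2,0.1,4.8],"yaw": -0.05},
  ],
)

```text
time: 6.22
eef_pos: [524.2, 152.0, 65.8]
eef_rot: [0.195, 0.692, -0.193, 0.668]
wrist_force: [-5.6, 2.6, 4.3]
opening: 8.4
```

```bash
python3 s.py
```

```text
t 6.225 pos [524.194 151.962  65.778] r 61.7073362360415 th 237.66388225806915 jaw 238.15578375998408 open 8.364198999876125 Frad 0.7915668344231193 Ftan -6.090905759435051 Fz 4.250929061149977 Mz -0.004422456717046863 tilt [-0.031  0.012]
mark 111.49280723789352 1.0500862778886235 89
ptr tip 112.834767942936 71.25879039888703
```

Request:
drive_tool(
  deltas=[
    {"dp": [-0.2,0,2.6],"yaw": -0.012},
    {"dp": [-0.2,0,2.6],"yaw": -0.012},
    {"dp": [-0.2,0,2.6],"yaw": -0.012},
    {"dp": [-0.2,0,2.6],"yaw": -0.012},
  ],
)

```text
time: 6.78
eef_pos: [527.5, 150.0, 65.8]
eef_rot: [0.178, 0.7, -0.176, 0.669]
wrist_force: [-6.9, 2.9, 4.8]
opening: 8.5
```

```bash
cat >> s.py <<'E'
s=imaging.camera("side");d=s[205:250,370:410].max(2)<55
n,l,stt,ce=cv2.connectedComponentsWithStats(d[:30].astype("uint8"));i=1+stt[1:,4].argmax();print("side dark blob",stt[i],ce[i])
E
python3 s.py
```

```text
t 6.775 pos [527.53  150.034  65.757] r 61.67221933601401 th 241.24316714756424 jaw 241.0460376328176 open 8.510907068172544 Frad 0.7944917394730483 Ftan -7.415385219699648 Fz 4.804996246640658 Mz -0.013097337708377434 tilt [-0.041  0.014]
mark 114.9422689544972 1.0404963894024712 88
ptr tip 112.77282467726695 71.29951357789292
side dark blob [  0   0  15  15 141] [5.929 5.61 ]
```

Request:
drive_tool(
  deltas=[
    {"dp": [-0.2,0,2.5],"yaw": -0.012},
    {"dp": [-0.2,0,2.5],"yaw": -0.012},
    {"dp": [-0.2,0,2.5],"yaw": -0.012},
  ],
)

```text
time: 7.25
eef_pos: [531.8, 148.1, 65.8]
eef_rot: [0.166, 0.704, -0.163, 0.671]
wrist_force: [-5.1, 2.0, 2.5]
opening: 8.4
```

```bash
python3 s.py; python3 - <<'E'
from h import *
print(proj("side",[[623,235,123],[623,235,111]]))
s=imaging.camera("side")[:,:,::-1];cv2.imwrite("pics/s1.png",cv2.resize(s[180:300,300:460],None,fx=4,fy=4,interpolation=cv2.INTER_CUBIC))
E
```

```text
t 7.25 pos [531.779 148.105  65.791] r 61.495006582120745 th 245.582923701595 jaw 243.11377107381168 open 8.370311337817403 Frad 0.30310511303700244 Ftan -5.4727485191363705 Fz 2.506448271129306 Mz 0.17606814827266126 tilt [-0.044  0.014]
mark 119.51073539422318 1.0407832792079552 89
ptr tip 112.91682672179564 71.210057088446
side dark blob [  0   0  16  18 142] [6.824 6.683]
[[389.255 221.586]
 [388.701 226.875]]
```

View pics/s1.png

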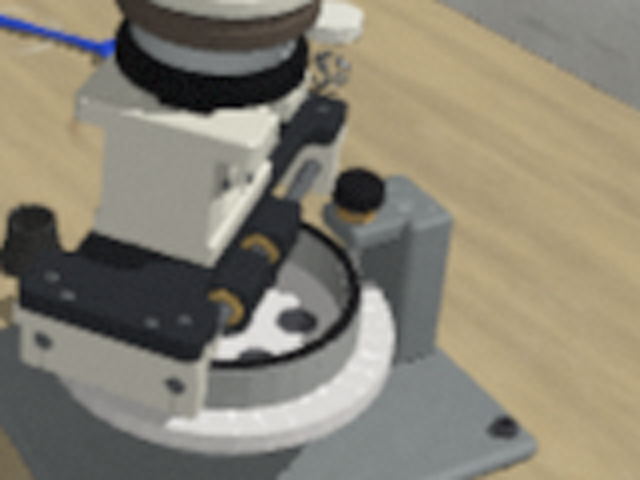

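The side view shows the cap at about (390,228), still standing clear of the bracket. I'll replace the cap metric with a clean windowed one, baselined on the first picture.

```bash
sed -i '/^s=imaging/,$d' s.py; cat >> s.py <<'E'
def cap(s):
    d=s[212:245,380:400].max(2)<50;ys,xs=np.nonzero(d);return len(xs),xs.mean()+380,ys.mean()+212,ys.max()+212
print("cap0",cap(cv2.imread("pics/side0.png")),"now",cap(imaging.camera("side")))
E
python3 s.py|tail -3
```

```text
mark 120.00371316534695 1.058705627203031 91
ptr tip 112.88122121238644 71.33818331795104
cap0 (119, np.float64(388.546218487395), np.float64(226.9579831932773), np.int64(244)) now (133, np.float64(387.6766917293233), np.float64(227.66917293233084), np.int64(244))
```

Request:
drive_tool(
  deltas=[
    {"dp": [0,0,1.6],"yaw": -0.025},
    {"dp": [0,0,1.8],"yaw": -0.02},
  ],
)

```text
time: 7.75
eef_pos: [534.0, 147.1, 65.8]
eef_rot: [0.15, 0.708, -0.147, 0.674]
wrist_force: [-6.0, 3.0, 5.2]
opening: 8.3
```

```bash
python3 s.py
```

```text
t 7.75 pos [533.98  147.107  65.764] r 61.54213796989522 th 247.8331075272061 jaw 245.81396971418775 open 8.345078898503509 Frad -0.5571612943123548 Ftan -6.704836601778707 Fz 5.228722980974846 Mz 0.10140357076844336 tilt [-0.046  0.014]
mark 121.62100214913526 1.042803090388697 89
ptr tip 112.92873181239608 71.41638752881032
cap0 (119, np.float64(388.546218487395), np.float64(226.9579831932773), np.int64(244)) now (131, np.float64(387.80152671755724), np.float64(228.3053435114504), np.int64(244))
```

Request:
drive_tool(
  deltas=[
    {"dp": [0,0,1.8],"yaw": -0.02},
    {"dp": [0,0,1.8],"yaw": -0.015},
  ],
)

```text
time: 8.1
eef_pos: [534.2, 146.9, 65.7]
eef_rot: [0.137, 0.713, -0.134, 0.675]
wrist_force: [-7.8, 3.1, 6.0]
opening: 8.2
```

```bash
sed -i 's/212:245/212:236/' s.py; python3 s.py
```

```text
t 8.1 pos [534.202 146.866  65.658] r 61.68178751306541 th 248.10856972586737 jaw 247.96121753102142 open 8.186520263619599 Frad 0.08909173023996271 Ftan -8.404379683886306 Fz 6.034365837165221 Mz 0.048018270518240674 tilt [-0.052  0.014]
mark 121.820260324712 1.0555940101622958 89
ptr tip 112.83222498158136 71.57337988430062
cap0 (103, np.float64(389.37864077669906), np.float64(224.68932038834953), np.int64(229)) now (112, np.float64(388.5625), np.float64(226.91964285714286), np.int64(232))
```

The mark stalled at 121.8°, about 8.9° past the pointer. Tangential force rose to 8.4 N, and the cap's lower edge dropped 3 px, about 6.5 mm. That is the click, so I'll relax, let go and lift.

Request:
drive_tool(
  deltas=[
    {"dp": [0,0,0],"yaw": 0},
  ],
)

```text
time: 8.32
eef_pos: [534.1, 147.0, 65.8]
eef_rot: [0.137, 0.713, -0.134, 0.675]
wrist_force: [-2.4, 0.9, 2.0]
opening: 9.1
```

Request:
drive_tool(
  deltas=[
    {"dp": [0,0,0],"yaw": 0},
    {"dp": [0,0,0],"yaw": 0},
    {"dp": [0,0,0],"yaw": 0},
  ],
  jaw=28,
)

```text
time: 8.7
eef_pos: [537.1, 144.6, 66.0]
eef_rot: [0.137, 0.711, -0.135, 0.676]
wrist_force: [-0.2, -0.4, -0.6]
opening: 27.5
```

Request:
drive_tool(
  deltas=[
    {"dp": [-10,0,0],"yaw": 0},
    {"dp": [-30,0,0],"yaw": 0},
    {"dp": [-40,0,0],"yaw": 0},
    {"dp": [-40,0,0],"yaw": 0},
    {"dp": [0,0,0],"yaw": 0},
  ],
)

```text
time: 9.32
eef_pos: [544.2, 142.1, 191.7]
eef_rot: [0.138, 0.71, -0.135, 0.677]
wrist_force: [-0.2, 0.1, -0.3]
opening: 27.8
```

```bash
python3 s.py; python3 - <<'E'
from h import *
import pickle
st=robot.get_state();w=imaging.camera("wrist")[:,:,::-1];pickle.dump(st,open("st2.pkl","wb"));cv2.imwrite("pics/w2.png",w)
s=imaging.camera("side")[190:270,320:440,::-1];cv2.imwrite("pics/w2v.png",np.hstack([w,cv2.resize(s,(160,107))]) if 0 else w)
print(proj("wrist",[[622.6,234.5,116.5],[557,204,82]],st),Ro.from_quat(st["eef_rot"]).as_matrix())
E
```

```text
t 9.325 pos [544.201 142.11  191.711] r 63.33781198813393 th 258.1567523789714 jaw 247.7494168260998 open 27.795568270406456 Frad -0.09364614273378809 Ftan -0.20753613553926015 Fz -0.3039611774805264 Mz 0.016192757014244517 tilt [-0.045  0.013]
mark 122.33174330980813 0.9844960963640665 26
ptr tip 113.46289165130008 72.33027564554564
cap0 (103, np.float64(389.37864077669906), np.float64(224.68932038834953), np.int64(229)) now (107, np.float64(388.94392523364485), np.float64(227.57943925233644), np.int64(232))
[[478.643 269.369]
 [399.622 192.938]] [[-0.051  0.379  0.924]
 [ 0.012  0.926 -0.378]
 [-0.999 -0.009 -0.052]]
```

View pics/w2v.png

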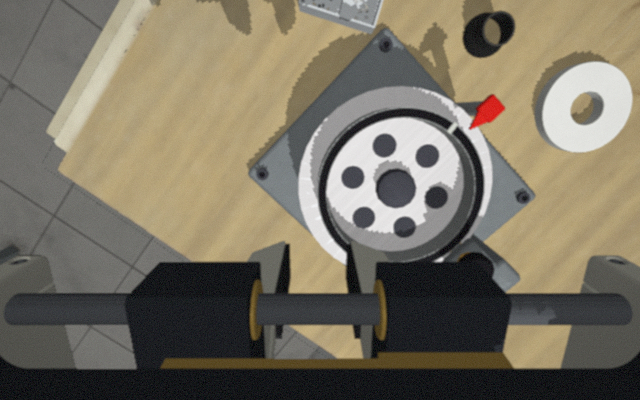

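The wrist view shows the mark at (453,127), just past the pointer tip at (471,127), with the cap at (472,262) behind the finger. I'll close the jaws and go above the cap.

Request:
drive_tool(
  deltas=[
    {"dp": [0,0,0],"yaw": 0},
    {"dp": [0,28,10],"yaw": 0},
    {"dp": [0,28,10],"yaw": 0},
    {"dp": [0,28,10],"yaw": 0},
    {"dp": [10,28,10],"yaw": 0},
    {"dp": [20,0,0],"yaw": 0},
    {"dp": [15,0,0],"yaw": 0},
    {"dp": [0,0,0],"yaw": 0},
  ],
  jaw=0,
)

```text
time: 10.52
eef_pos: [613.2, 228.6, 126.4]
eef_rot: [0.134, 0.718, -0.14, 0.669]
wrist_force: [-0.5, 0.1, -0.0]
opening: 0.9
```

```bash
cat > p.py <<'E'
from h import *
st=robot.get_state();R=Ro.from_quat(st["eef_rot"]).as_matrix()
print("t",st["time"],st["eef_pos"],"F",st["wrist_force"],"open",st["opening"],"dp to (623.5,234.2,118):",R.T@(np.array([623.5,234.2,118])-st["eef_pos"]),R[2])
def cap(s):
    d=s[212:240,380:400].max(2)<50;ys,xs=np.nonzero(d);return len(xs),xs.mean()+380,ys.mean()+212,ys.max()+212
s=imaging.camera("side");print(cap(s));cv2.imwrite("pics/p%d.png"%(st["time"]*100),cv2.resize(s[150:290,310:470,::-1],None,fx=4,fy=4,interpolation=cv2.INTER_CUBIC))
E
python3 p.py; ls pics
```

```text
t 10.525 [613.189 228.56  126.408] F [-0.509  0.142 -0.012] open 0.8694884331974984 dp to (623.5,234.2,118): [7.695 9.312 7.931] [-0.998 -0.022 -0.067]
(101, np.float64(388.7524752475247), np.float64(228.27722772277227), np.int64(239))
g1.png
p1052.png
s1.png
side0.png
top0.png
topz.png
w1.png
w1raw.png
w2.png
w2v.png
```

Request:
drive_tool(
  deltas=[
    {"dp": [0,9,8],"yaw": 0},
    {"dp": [3,0,0],"yaw": 0},
    {"dp": [0,0,0],"yaw": 0},
  ],
)

```text
time: 10.95
eef_pos: [626.5, 233.4, 125.5]
eef_rot: [0.135, 0.716, -0.14, 0.67]
wrist_force: [-0.6, 0.2, -0.3]
opening: 0.5
```

```bash
python3 p.py; ls pics|grep ^p
```

```text
t 10.95 [626.472 233.4   125.455] F [-0.576  0.173 -0.338] open 0.481874612468263 dp to (623.5,234.2,118): [ 7.638 -0.249 -2.576] [-0.998 -0.019 -0.063]
(110, np.float64(388.7090909090909), np.float64(227.88181818181818), np.int64(239))
p1052.png
p1095.png
```

Request:
drive_tool(
  deltas=[
    {"dp": [3,0,-2],"yaw": 0},
    {"dp": [3,0,0],"yaw": 0},
    {"dp": [2.5,0,0],"yaw": 0},
  ],
)

```text
time: 11.38
eef_pos: [624.2, 234.4, 117.5]
eef_rot: [0.135, 0.716, -0.14, 0.671]
wrist_force: [-0.8, 0.2, -0.6]
opening: 0.3
```

```bash
python3 p.py; ls pics|grep ^p
```

```text
t 11.375 [624.218 234.432 117.539] F [-0.767  0.244 -0.623] open 0.33446510136978547 dp to (623.5,234.2,118): [-0.415 -0.497 -0.602] [-0.998 -0.018 -0.062]
(83, np.float64(388.34939759036143), np.float64(229.13253012048193), np.int64(239))
p1052.png
p1095.png
p1137.png
```

Centred just above the cap. Now I'll press in small steps.

Request:
drive_tool(
  deltas=[
    {"dp": [2,0,0],"yaw": 0},
    {"dp": [2,0,0],"yaw": 0},
    {"dp": [2,0,0],"yaw": 0},
  ],
)

```text
time: 11.8
eef_pos: [624.2, 234.5, 112.0]
eef_rot: [0.136, 0.716, -0.14, 0.671]
wrist_force: [-0.0, -0.3, 3.7]
opening: 0.7
```

Request:
drive_tool(
  deltas=[
    {"dp": [2,0,0],"yaw": 0},
    {"dp": [2,0,0],"yaw": 0},
  ],
)

```text
time: 12.05
eef_pos: [624.6, 234.6, 111.4]
eef_rot: [0.136, 0.715, -0.14, 0.671]
wrist_force: [-4.9, -3.6, 16.1]
opening: 0.5
```

```bash
python3 p.py; ls pics|grep ^p
```

```text
t 12.05 [624.569 234.59  111.411] F [-4.921 -3.62  16.063] open 0.47673903160178793 dp to (623.5,234.2,118): [-6.512 -0.886 -1.228] [-0.998 -0.018 -0.06 ]
(81, np.float64(388.08641975308643), np.float64(231.65432098765433), np.int64(239))
p1052.png
p1095.png
p1137.png
p1205.png
```

The force rose from 3.7 N to 16 N at z=111.4, so the plunger is on its stop. I'll back off and check.

Request:
drive_tool(
  deltas=[
    {"dp": [-4,0,0],"yaw": 0},
    {"dp": [-20,0,0],"yaw": 0},
    {"dp": [-40,0,0],"yaw": 0},
    {"dp": [-40,0,0],"yaw": 0},
    {"dp": [0,-40,0],"yaw": 0},
    {"dp": [0,-50,0],"yaw": 0},
    {"dp": [0,-50,0],"yaw": 0},
    {"dp": [0,-50,0],"yaw": 0},
    {"dp": [0,0,0],"yaw": 0},
  ],
)

```text
time: 13.22
eef_pos: [559.0, 55.1, 228.0]
eef_rot: [0.136, 0.713, -0.138, 0.674]
wrist_force: [0.2, 0.4, -0.5]
opening: 0.5
```

```bash
python3 p.py; python3 s.py | grep -v pos; python3 - <<'E'
from h import *
s=imaging.camera("side")[:,:,::-1];t=imaging.camera("top")[:,:,::-1];s0=cv2.imread("pics/side0.png");t0=cv2.imread("pics/top0.png")
z=lambda im:cv2.resize(im,(400,300),interpolation=cv2.INTER_CUBIC)
cv2.imwrite("pics/fin.png",np.vstack([np.hstack([z(s0[200:290,330:450]),z(s[200:290,330:450])]),np.hstack([z(t0[100:280,280:520]),z(t[100:280,280:520])])]))
E
```

```text
t 13.225 [559.042  55.135 227.992] F [ 0.208  0.381 -0.528] open 0.506709620779047 dp to (623.5,234.2,118): [107.8   191.546  -2.542] [-0.998 -0.013 -0.054]
(91, np.float64(388.2307692307692), np.float64(231.24175824175825), np.int64(239))
mark 121.95600633371691 0.9427353827879194 22
ptr tip 113.16229141264353 72.67635352870681
cap0 (103, np.float64(389.37864077669906), np.float64(224.68932038834953), np.int64(229)) now (110, np.float64(388.77272727272725), np.float64(230.06363636363636), np.int64(235))
```

View pics/fin.png

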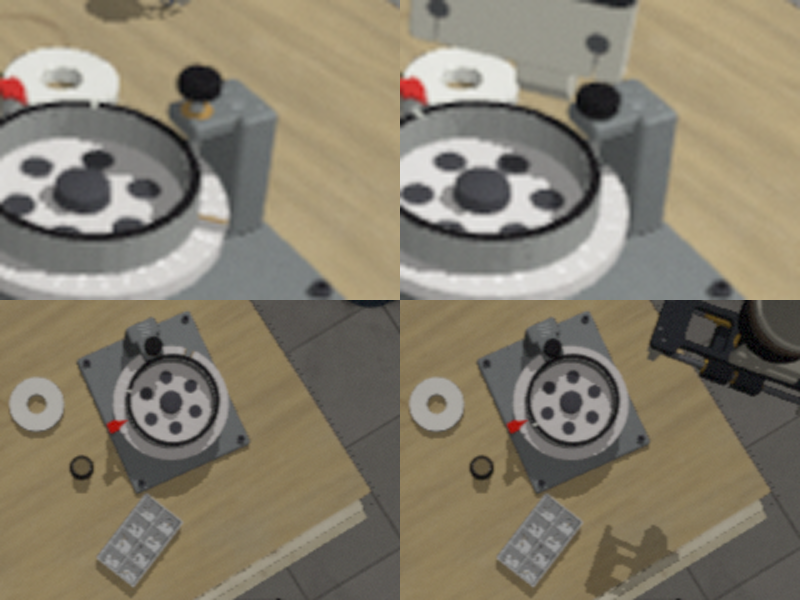

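Before and after, the cap now sits down on the bracket: 5.4 px lower against 5.3 px expected for 12 mm. The mark is past the pointer and the bystanders haven't moved. Handing in.

```bash
python3 -c "
from bench import robot;print(robot.hand_in())"
```

```text
the job is handed in; nothing more can be done
None
```

The pulley is clicked into its slot, the plunger is pressed home, and the job is handed in at about 13.5 s of the 54 s allowed.

- **Turning:** I pinched the hand rim with a light grip (9 N) and turned it counter-clockwise about 45° in all. I then crept on past the pointer until the click, about 8.9° beyond it. At the click the mark stopped moving, the tangential force rose from about 6 N to 8.4 N, and the cap dropped about 6.5 mm in the side view.
- **Pressing the plunger:** After letting go, I pressed the cap with the closed fingers. The force was 3.7 N on the way down and 16 N on the stop, at z = 111.4 mm.
- **Last checks:** The side view shows the cap 5.4 px lower than at the start, against 5.3 px expected for the full 12 mm. The mark stayed at about 122°, with the pointer at about 113°. The loupe, tape roll and parts box look unmoved in the top view, and the arm is clear of everything.

No check failed or disagreed. The force on the pin was not measured directly, and the 16 N on the cap is the reading at the end of the press, not a recorded peak.

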